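Lock the guard sleeve on the hydrogen filter post

ROBOT

A 6-joint arm with a two-finger parallel gripper is mounted at the origin on the work surface. World frame = base frame: x ahead of the robot, y to its left, z up, the work surface at z = 0. Lengths are in m, angles in rad, forces in N, time in s.
With the tool pointing down it reaches from about 0.25 to 0.85 m from the base axis. Payload 12.5 kg.
Tool frame: the origin (TCP) lies on the mounting face of the last link; the fingertips stand 186 mm ahead of it and the grasp point (between the pads) lies 167 mm ahead of it (manip.finger_overhang is the z of the fingertips in the tool frame, in m); z points along the fingers, y is the line along which they close (so a half turn about z gives the same grasp; the last joint's range is limited). The gripper opens to 93 mm and grips with 3 to 60 N. Pads are 15 mm wide; open, the fingers measure 128 mm over their backs; the gripper's body (75 mm by 188 mm) begins 65 mm behind the grasp point.
Start: joints at [1.07, 0.351, 1.652, -0, 1.139, -0.085], TCP at [0.222, 0.503, 0.405] pointing down, gripper open.
Joint ranges: [-2.75, 2.75], [-0.79, 2.1], [0.01, 2.65], [-1.57, 4.71], [0.07, 3.14], [-2.87, 2.87]. Speed limits (rad/s): [2.22, 2.22, 2.79, 3.14, 3.14, 3.14].

INTERFACE

Orientations are given as a 3x3 rotation matrix whose columns are the frame's x, y, z axes.
In Python, from rig import manip, grip, viewer, ticket gives the robot as it stands. Calls block until the motion is done:
- manip.move_to(position, orientation): joint-space move of the TCP to a pose.
- manip.movel(position, speed=0.15, rotation=None): straight line of the TCP; rotation=None keeps the orientation; speed is the mean speed in m/s.
- manip.move_j(angles): joint-space move.
- grip(opening, force=None): finger opening in m; force is the grip in N (None keeps the last); returns when the fingers have stopped.
- manip.wait(seconds).
- manip.solve_ik(position, orientation): joint angles nearest the present ones, or None.
- manip.get_state(): the state.
- viewer.camera(name): name is "scene" or "top" or "wrist"; returns a dict with "frame" (384x512x3 uint8, blue, green, red), "vfov" (degrees; the focal length in pixels is half the picture's height over the tangent of half this angle, whatever the lens; pixels are square), "cx", "cy" (the principal point, pixels), "D" ([k1, k2, p1, p2, k3] as OpenCV has them; the pictures are not rectified), "eye" and "rotation" of the camera in the world. Camera axes: x right, y down, z forward; pixel columns grow to the right and rows downward; lengths in m; the calibration is good to about 2 mm. A picture is of the moment at which its call begins. There is no depth.
A pose or a line that the arm cannot do raises manip.PlanningError and nothing moves.
- ticket.finish_job(): hands the job in; it is judged then, once.
The state is a dict: "time_s": time; "qpos": joint angles; "qd": joint speeds; "tau": joint torques, N m; "ee_pos": TCP position; "ee_rot": TCP orientation; "contact_force": force on the tool from outside, world axes, zero at the start; "torque": the same for the moment, N m; "opening": finger opening in m; "grip_force": force on a finger pad.
Only numpy, scipy, OpenCV 4.12 (cv2) and the standard library are available. Lean on these libraries where they do the work, as an engineer would, in place of code of your own. Each camera call takes 0.05 s, during which the arm holds its last target. There are 200 camera calls.

TASK

Take the slotted guard sleeve with the square collar off its sloping peg on the drying rack and fit it, collar up, over the upright filter post. Line up its two slots with the post's cross pin, push it down against the spring, turn it clockwise (seen from above) to the stop and let it spring up so that it stays bayonet-locked, then let go. Leave the plain sleeve on the rack and the other things where they are.

Things in the scene. Friction and masses are not known exactly. Their poses are not given: they have to be found in the camera images.
- sleeve_mid (a point): Slotted guard sleeve: bare aluminium tube open at both ends, 90 mm long, bore 35 mm, outside 43 mm, square grip collar near its upper end, about 0.15 kg. Point on its axis, half-way up (45 mm above the lower end). z: along the axis to the collar end. Starts on one of the rack's pegs, collar up, leaning 30 degrees from vertical with the peg, its y axis level (along the rack). Turning by half a turn makes no difference.
- sleeve_collar (a point): Middle of the sleeve's square grip collar, on the sleeve's axis, 68 mm above its lower end. The collar is 46 mm over its flats, corners bevelled, 40 mm high (48 to 88 mm above the lower end); its flats face the sleeve's +x, -x, +y and -y. Axes as the sleeve's.
- sleeve_foot (a point): Centre of the sleeve's open lower end. Two J-shaped slots through the wall start here, mouths 11 mm wide, centred on the sleeve's +x and -x. Each rises to 33 mm; from 22 to 33 mm up it runs sideways (counter-clockwise from above, +x towards +y) to an end pocket 75 degrees (1.31 rad) on, whose floor is 15 mm up. Turning the sleeve clockwise brings the pins to the pockets.
- post_top (a point): Centre of the top of the fixed filter post's upright steel column, 156 mm above the table; column 32 mm in diameter, bevelled over its top 6 mm. It stands on a black 100 x 100 mm block, 40 mm high with its round plate. z is up, x along the cross pin. A locked sleeve has its middle 51 mm below this point and is turned 75 degrees clockwise from where its x axis lay along the pin.
- post_pin (a point): Centre of the cross pin through the column, on the column's axis, 77.5 mm below its top: dark steel, 7 mm thick, both ends standing out to 27 mm from the axis along this point's x and -x.
- follower (a joint): Sprung grey plastic disc, 54 mm in diameter, round the column's foot, on which the sleeve's lower end rests. Value: how far it is pressed down, 0 to 0.018 m. At 0 its top is 90 mm below the column's top. It pushes back with about 3 N at first, 8 N at 17 mm. The pins can run along the slots at 13 to 17 mm (15 is best); a locked sleeve holds it 6 mm down.
- rack: Fixed drying rack: a white plastic board 200 mm long (along its y) and 80 mm wide, sloping 30 degrees on steel feet, with two white pegs at its y = +55 and -55 mm. Origin on the table. The pegs, 31 mm in diameter and 61 mm long, stand square to the board and so lean 30 degrees from vertical towards its -x (to the robot's right); their roots are 55 mm above the table.
- spacer_mid (a point): The plain sleeve on the rack's other peg: aluminium tube, 43 mm in diameter, 75 mm long, no slots, no collar. Point on its axis, half-way up. Must be left there.
- bottle: Closed plastic bottle, 60 mm in diameter, 120 mm tall; origin under its centre. Leave alone.
- beaker: Glass beaker, 70 mm in diameter, 85 mm tall; origin under its centre. Leave alone.
- meter: Black hand-held meter lying flat, 85 x 150 x 40 mm; origin under its centre. Leave alone.
Not all that is in view belongs to the job. What is shaped like the part that bears sleeve_mid but purple, turquoise or yellow is not meant.

How it is judged:
On the way, in this order (a step that is already met when the one before it is completed fails the run):
1. the slotted sleeve is off the rack's peg, more than 100 mm from where it began (distance of sleeve_mid from where it was at the start of the episode above 0.1 m), for 0.1 s.
2. the sleeve is round the post, upright, and pushed down so that the follower is at least 11 mm down, the slots still within 0.5 rad of the cross pin (horizontal distance between sleeve_mid and post_top below 0.006 m and angle between sleeve_mid's own z axis and vertical below 0.1 rad and value of joint follower above 0.011 m and angle between the x axis of sleeve_mid and the x axis of post_top, either way round below 0.5 rad), for 0.05 s.
At the end, for the whole second after the job is handed in: The slotted sleeve is on the post, collar up, within 5 mm of its axis and 0.08 rad of upright, its middle 48 to 54 mm below the column's top, its x axis 1.11 to 1.51 rad from the cross pin, the follower held 3 to 9 mm down, and at rest (horizontal distance between sleeve_mid and post_top below 0.005 m and angle between sleeve_mid's own z axis and vertical below 0.08 rad and z of sleeve_mid in the frame of post_top between -0.054 and -0.048 m and angle between the x axis of sleeve_mid and the x axis of post_top, either way round between 1.11 and 1.51 rad and value of joint follower between 0.003 and 0.009 m and linear speed of sleeve below 0.02 m/s); the robot touches nothing.
It fails at once if the plain sleeve is moved more than 20 mm (distance of spacer_mid from where it was at the start of the episode above 0.02 m).
It fails at once if the bottle is moved more than 20 mm (distance of bottle from where it was at the start of the episode above 0.02 m).
It fails at once if the beaker is moved more than 20 mm (distance of beaker from where it was at the start of the episode above 0.02 m).
It fails at once if the meter is moved more than 20 mm (distance of meter from where it was at the start of the episode above 0.02 m).
It also fails if it takes over 58 s, if anything falls off the work surface, if the arm or the gripper's body presses on something with over 40 N, if the wrist force passes 120 N, or if a joint passes its speed limit or range.

## Working session

There is one attempt and no reset: what is moved stays moved. The work goes in short steps, each a Python script; the robot and the scene stay as the last script left them, time stands still between calls to the robot, and variables do not carry over. Pictures are saved under pics/ and viewed, at most 10 in all, crops included, and the job is handed in when it is done.

```bash
mkdir -p pics; ls
python3 - <<'E'
from rig import manip, grip, viewer, ticket
import cv2,numpy as np
for n in ["scene","top","wrist"]:
    c=viewer.camera(n); cv2.imwrite(f"pics/{n}0.png",c["frame"])
    print(n,c["vfov"],c["cx"],c["cy"],c["D"],np.round(c["eye"],4),np.round(c["rotation"],3).tolist())
a=[cv2.imread(f"pics/{n}0.png") for n in ["scene","top"]]
print(manip.get_state()["time_s"])
E
```

```text
pics
scene 45.786625477555205 254.79117853770097 197.90133487239052 [-0.05474717  0.          0.          0.          0.        ] [ 1.3884 -0.7536  0.863 ] [[0.688, 0.403, -0.603], [0.725, -0.365, 0.584], [0.016, -0.839, -0.544]]
top 53.478403471665665 259.76467380686034 186.82120950440165 [-0.07217472  0.          0.          0.          0.        ] [0.483  0.0492 1.2648] [[-0.004, -0.996, 0.085], [-1.0, 0.002, -0.024], [0.024, -0.085, -0.996]]
wrist 66.84987969296826 255.93680250717705 189.5559029298549 [-0.02072586  0.          0.          0.          0.        ] [0.1459 0.5367 0.385 ] [[0.404, 0.874, 0.269], [0.915, -0.386, -0.121], [-0.002, 0.295, -0.955]]
0.15
```

View pics/scene0.png

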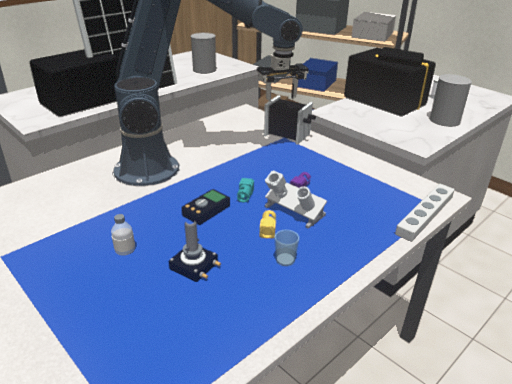

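View pics/top0.png

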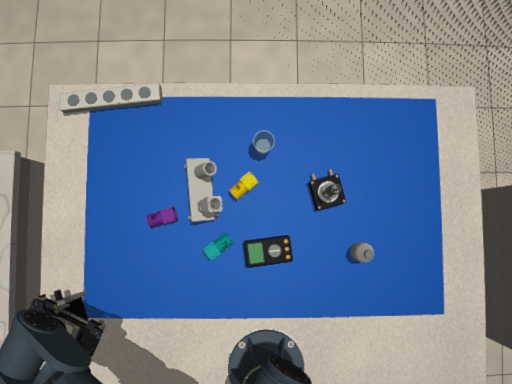

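Scene: the rack has two tubes, at scene (275,183) and (305,200), and at top (210,205) and (205,168). Lookalikes are purple (162,217), turquoise (218,246) and yellow (243,186) in the top view, all excluded by colour. The post is at top (328,190). I'll take one close crop of the rack and post from both views.

Run:
```python
import cv2,numpy as np
s=cv2.imread("pics/scene0.png");t=cv2.imread("pics/top0.png")
f=lambda im,x,y,w,h:cv2.resize(im[y:y+h,x:x+w],(400,300),interpolation=cv2.INTER_CUBIC)
o=np.vstack([np.hstack([f(s,255,160,80,60),f(s,155,210,80,60)]),np.hstack([f(t,170,150,80,60+20)[:300] if 0 else f(t,165,155,80,60),f(t,290,160,80,60)])])
cv2.imwrite("pics/crop1.png",o)
```

```text
(no output)
```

View pics/crop1.png

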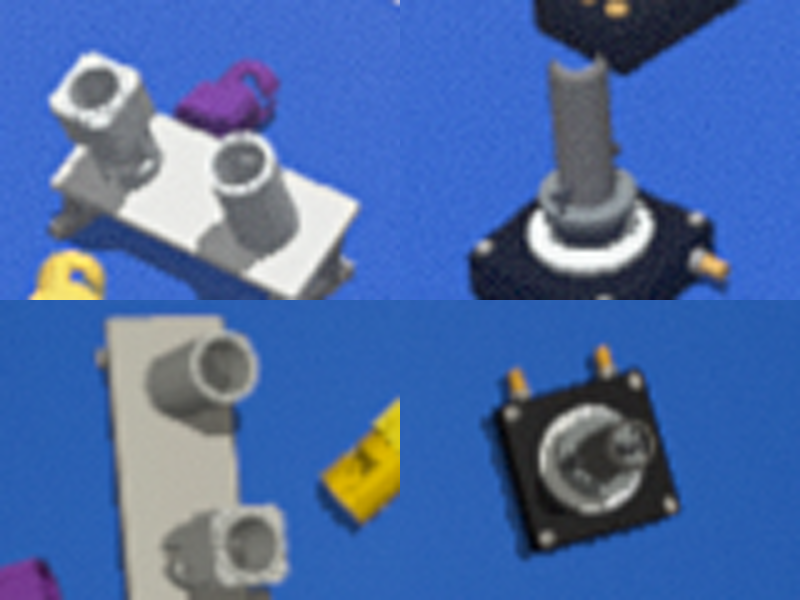

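The square-collared slotted sleeve is at top (215,204) and scene (274,178), with a foot slot visible at top (201,210). The plain one is at top (210,168). The post top is at top (336,189) and scene (191,223). The choice is clear, so I'll localise these.

```bash
cat > h.py <<'E'
import cv2,numpy as np
from rig import manip, grip, viewer, ticket
def K(c):
    f=c["frame"].shape[0]/2/np.tan(np.radians(c["vfov"])/2)
    return np.array([[f,0,c["cx"]],[0,f,c["cy"]],[0,0,1.]])
def ray(c,uv):
    p=cv2.undistortPoints(np.array([[uv]],float),K(c),np.array(c["D"]))[0,0]
    d=np.array(c["rotation"])@[p[0],p[1],1]; return np.array(c["eye"]),d/np.linalg.norm(d)
def atz(c,uv,z):
    e,d=ray(c,uv); return e+d*(z-e[2])/d[2]
def tri(rs):
    A=sum(np.eye(3)-np.outer(d,d) for e,d in rs);b=sum((np.eye(3)-np.outer(d,d))@e for e,d in rs)
    return np.linalg.solve(A,b)
def proj(c,P):
    R=np.array(c["rotation"]).T; 
    return cv2.projectPoints(np.atleast_2d(P).astype(float),cv2.Rodrigues(R)[0],-R@np.array(c["eye"]),K(c),np.array(c["D"]))[0][:,0]
E
python3 - <<'E'
from h import *
np.set_printoptions(precision=4,suppress=True)
s=viewer.camera("scene");t=viewer.camera("top")
for n,us,ut,z in [("sleeve",(274.4,177.6),(215,204),.133),("spacer",(304,191.5),(209.6,168.4),.120),("post",(191,223),(336.4,189),.156)]:
    print(n,tri([ray(s,us),ray(t,ut)]),atz(s,us,z),atz(t,ut,z))
a,b=atz(s,(187.4,250),.0785),atz(s,(198,240),.0785);print("pin",a,b,np.arctan2(*(b-a)[1::-1]))
st=manip.get_state();R=np.array(st["ee_rot"]);c=viewer.camera("wrist")
print("camT",R.T@(c["eye"]-st["ee_pos"]),(R.T@c["rotation"]).tolist())
E
```

```text
sleeve [0.531  0.1571 0.1319] [0.5343 0.1586 0.133 ] [0.5286 0.1545 0.133 ]
spacer [0.6396 0.1755 0.1223] [0.6396 0.1823 0.12  ] [0.6368 0.1727 0.12  ]
post [ 0.5729 -0.2016  0.1525] [ 0.5795 -0.202   0.156 ] [ 0.5706 -0.2034  0.156 ]
pin [ 0.5834 -0.223   0.0785] [ 0.5681 -0.1753  0.0785] 1.8820861126791506
camT [0.0833 0.     0.0192] [[-0.0002306500210916112, -0.955445713141395, -0.29516679359355], [0.9999996042750602, 3.323822977111739e-05, -0.0008890134651331056], [0.0008592149258926658, -0.29516688183966316, 0.9554453273813002]]
```

```bash
cat >> h.py <<'E'
def rotz(a): return cv2.Rodrigues(np.array([0,0,a],float))[0]
def Rsl(phi): # sleeve frame: y along rack dir phi, z leaning 30deg to -y side ; x=y x z
    y=np.array([np.cos(phi),np.sin(phi),0]); L=np.array([np.sin(phi),-np.cos(phi),0])
    z=L*.5+np.array([0,0,1])*np.cos(np.pi/6); return np.column_stack([np.cross(y,z),y,z])
def tool(Rs,flip): # tool z=-sleeve z, tool y=+-sleeve y
    s=-1 if flip else 1
    return np.column_stack([-s*Rs[:,0],s*Rs[:,1],-Rs[:,2]])
def tcp(Rt,p): return np.asarray(p)-.167*Rt[:,2] # p: grasp point
E
python3 - <<'E'
from h import *
np.set_printoptions(precision=3,suppress=True)
Rs=Rsl(.09);top=np.array([.531,.1565,.133]);col=top-.022*Rs[:,2]
for f in (0,1):
    Rt=tool(Rs,f);print(f,manip.solve_ik(tcp(Rt,col),Rt),manip.solve_ik(tcp(Rt,col+.12*Rs[:,2]),Rt))
for f in (0,1):
  for a in (1.88,):
    for cw in (0,1.31):
      # sleeve x along angle a - cw
      Rp=rotz(a-cw);Rt=tool(Rp,f);P=[.575,-.2025,.156-.105+.068]
      print("post",f,cw,manip.solve_ik(tcp(Rt,P),Rt),manip.solve_ik(tcp(Rt,P+np.array([0,0,.12])),Rt))
E
```

```text
0 [-0.014  0.554  1.791  0.649  0.966 -0.527] [-0.123  0.409  1.713  0.552  1.199 -0.466]
1 [-0.014  0.554  1.791  0.649  0.966  2.614] [-0.123  0.409  1.713  0.552  1.199  2.676]
post 0 0 [-0.415  0.595  1.589 -0.     0.959  2.417] [-0.415  0.458  1.488 -0.     1.196  2.417]
post 0 1.31 [-0.415  0.595  1.589 -0.     0.959 -2.556] [-0.415  0.458  1.488 -0.     1.196 -2.556]
post 1 0 [-0.415  0.595  1.589 -0.     0.959 -0.724] [-0.415  0.458  1.488 -0.     1.196 -0.724]
post 1 1.31 [-0.415  0.595  1.589 -0.     0.959  0.586] [-0.415  0.458  1.488 -0.     1.196  0.586]
```

Run:
```python
from h import *
Rs=Rsl(.09);top=np.array([.531,.1565,.133]);col=top-.022*Rs[:,2]
Rt=tool(Rs,0); manip.move_to(tcp(Rt,col+.13*Rs[:,2]),Rt)
manip.wait(.3)
c=viewer.camera("wrist");cv2.imwrite("pics/w1.png",c["frame"])
print(proj(c,[top,top-.09*Rs[:,2],top+Rs@[.0175,0,0],top+Rs@[0,.0175,0]]).round(1).tolist(), manip.get_state()["time_s"])
```

```text
[[256.8, 194.3], [256.7, 171.3], [256.8, 211.9], [275.8, 194.3]] 2.4917
```

View pics/w1.png

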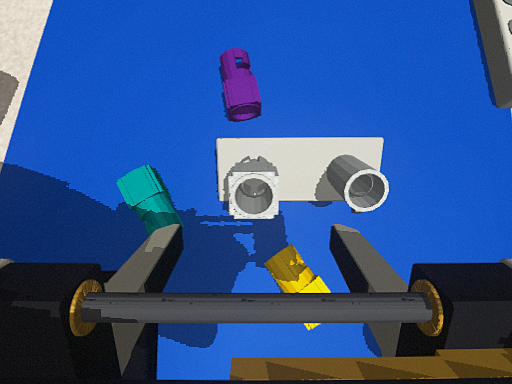

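The board edge is level in the wrist view, so the rack yaw of 0.09 holds. The collar centre is at about (254,195) against a predicted (257,194), so I'll shift 2.8 mm along −y of the rack. Next I grasp and pull off along the peg.

Run:
```python
from h import *
np.set_printoptions(precision=4,suppress=True)
Rs=Rsl(.09);top=np.array([.531,.1565,.133])+Rs@[.0007,-.0028,0];col=top-.022*Rs[:,2]
Rt=tool(Rs,0); manip.movel(tcp(Rt,col+.08*Rs[:,2]),.2,Rt)
def S(n): s=manip.get_state();print(n,s["time_s"],np.array(s["contact_force"]),s["opening"],s["grip_force"])
manip.movel(tcp(Rt,col),.08); S("at")
grip(.03,40);manip.wait(.2);S("grip")
manip.movel(tcp(Rt,col+.085*Rs[:,2]),.08);S("out")
manip.movel(tcp(Rt,col+.12*Rs[:,2]+[0,0,.03]),.15);manip.wait(.2);S("up")
c=viewer.camera("wrist");cv2.imwrite("pics/w2.png",c["frame"])
P=np.array(manip.get_state()["ee_pos"])+.167*Rt[:,2]+.022*Rs[:,2]
print(proj(c,[P,P+Rs@[.0175,0,0],P+Rs@[0,.0175,0],P+Rs@[.023,.023,-.002],P+Rs@[-.023,-.023,-.002]]).round(1).tolist())
```

```text
at 4.0417 [ 0.456   0.2801 -0.155 ] 0.09282976211219156 0.0
grip 5.0417 [ 0.5653 -0.5248  0.4088] 0.04579405886657681 39.990763664245605
out 6.25 [-0.5071  0.0179 -1.1608] 0.045983464086595316 39.990965723991394
up 7.0167 [-1.1809 -0.3386 -0.9854] 0.04559782687066639 39.99101221561432
[[257.9, 275.0], [257.8, 304.3], [293.0, 275.0], [301.3, 310.4], [210.0, 231.1]]
```

View pics/w2.png

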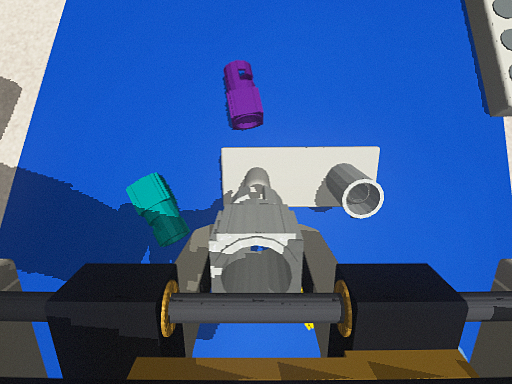

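The sleeve is held squarely: bore at about (256,275), predicted (258,275). I'll bring it upright beside the post so the wrist camera sees the column and pin.

Run:
```python
from h import *
np.set_printoptions(precision=4,suppress=True)
a=1.88;Rt=tool(rotz(a),1);post=np.array([.574,-.2025,0])
manip.move_to(tcp(Rt,[.54,.0,.29]),Rt)
g=post-.105*Rt[:,0];g[2]=.225
print(g); manip.move_to(tcp(Rt,g),Rt); manip.wait(.4)
c=viewer.camera("wrist");cv2.imwrite("pics/w3.png",c["frame"])
st=manip.get_state();print(st["time_s"],st["contact_force"])
P=np.array([st["ee_pos"]])+.167*Rt[:,2]+[0,0,.022]
post[2]=.156;u=rotz(a)[:,0]
print("post",proj(c,[post,post-[0,0,.0775]+.027*u,post-[0,0,.0775]-.027*u]).round(1).tolist())
R=rotz(a);print("sl",proj(c,P+np.array([R@[.0175,0,0],R@[0,.0175,0],R@[.0215,0,0],R@[.023,.0,-.002]])).round(1).tolist())
f=c["frame"]
cv2.imwrite("pics/w3c.png",cv2.resize(f[60:300,156:356],None,fx=2.5,fy=2.5,interpolation=cv2.INTER_CUBIC))
```

```text
[ 0.606  -0.3025  0.225 ]
9.3083 [ 0.5797 -0.2223 -1.1533]
post [[256.6, 67.1], [256.5, 44.7], [256.5, 105.4]]
sl [[257.0, 242.6], [221.9, 274.1], [257.0, 235.1], [257.0, 230.4]]
```

View pics/w3c.png

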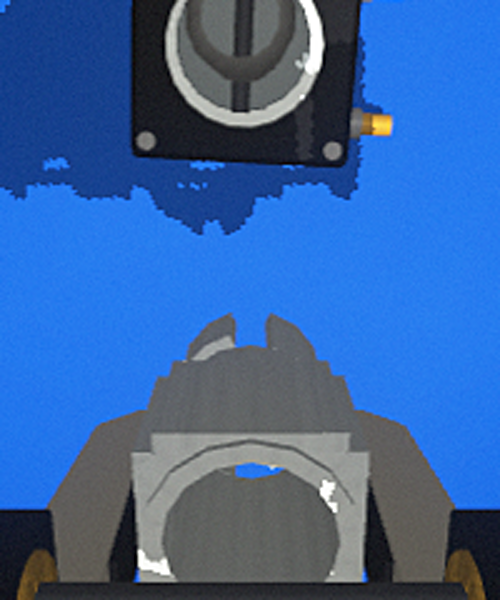

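The slot mouth is centred at about (256,187) in the full frame, so the sleeve is aligned in the hand. The pin runs nearly along the image column at x≈252. The post is cut off at the top, so I'll move the hand closer to centre it.

Run:
```python
from h import *
a=1.88;Rt=tool(rotz(a),1);post=np.array([.574,-.2025,0])
g=post-.06*Rt[:,0];g[2]=.225
manip.movel(tcp(Rt,g),.1); manip.wait(.4)
c=viewer.camera("wrist")
post[2]=.156;u=rotz(a)[:,0]
print("post",proj(c,[post,post-[0,0,.0775]+.027*u,post-[0,0,.0775]-.027*u]).round(1).tolist())
f=c["frame"];cv2.imwrite("pics/w4.png",f)
cv2.imwrite("pics/w4c.png",cv2.resize(f[50:200,156:356],None,fx=4,fy=4,interpolation=cv2.INTER_CUBIC))
```

```text
post [[256.9, 132.1], [256.8, 95.2], [256.7, 150.8]]
```

View pics/w4c.png

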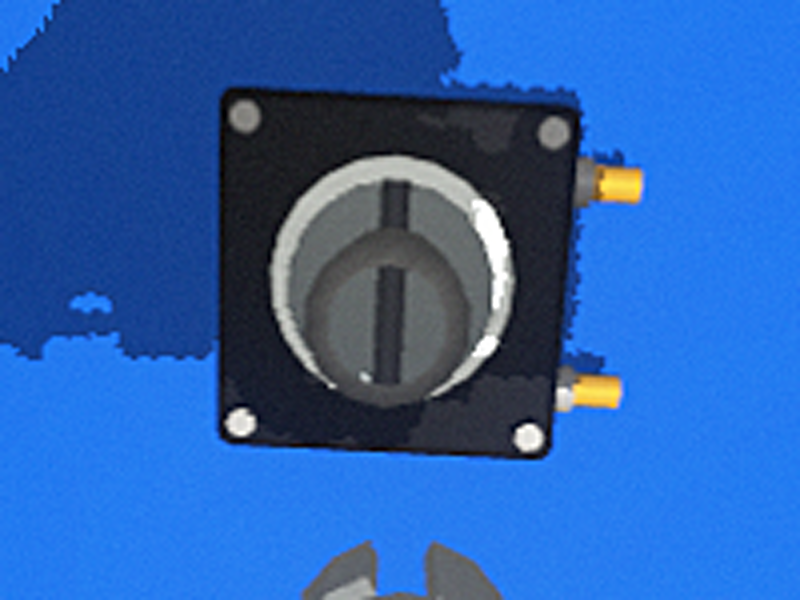

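The column top centre (z=0.156) is at about (252.6,131.4), its bevel base centre is at about (252.4,128.9), and the far pin end is at about (254.6,94.6). The line on the top and the pin lean about 0.04 rad. Computing the position and correcting.

Run:
```python
from h import *
np.set_printoptions(precision=4,suppress=True)
c=viewer.camera("wrist")
q=lambda x,y:((x+.5)/4-.5+156,(y+.5)/4-.5+50)
A=atz(c,q(388,327),.156);B=atz(c,q(387,317),.150);E=atz(c,q(396,180),.0785+.0035)
l=[atz(c,q(393,268),.156),atz(c,q(388,385),.156)]
print(A,B,E,np.linalg.norm((E-B)[:2]),"angle",np.arctan2((E-B)[1],(E-B)[0]),np.arctan2((E-A)[1],(E-A)[0]),np.arctan2(*(l[0]-l[1])[1::-1]))
k=[atz(c,q(*p),.034) for p in [(244,116),(553,131),(528,437),(240,422)]]
d=k[0]-k[3];e=k[1]-k[2];print("bolts",np.mean(k,0),np.arctan2(d[1],d[0]),np.arctan2(e[1],e[0]),[np.linalg.norm(k[i]-k[i-1]) for i in range(4)])
# sleeve foot: slot mouth centre measured in w3 crop x=251 -> u
print("time",manip.get_state()["time_s"])
```

```text
[ 0.5708 -0.2029  0.156 ] [ 0.5702 -0.2018  0.15  ] [ 0.5637 -0.1769  0.082 ] 0.025719249717658477 angle 1.8262947151210167 1.8382093623984357 1.8336980106471248
bolts [ 0.5703 -0.203   0.034 ] 1.8271083076467296 1.8302954862738525 [np.float64(0.0846996349145357), np.float64(0.084695499389778), np.float64(0.08527016218247227), np.float64(0.08496539478042195)]
time 10.4083
```

```bash
cat >> h.py <<'E'
POST=np.array([.5705,-.2027,0]);A0=1.83
def pose(d,off=(0,0),foot=.1):  # d: turn clockwise from pin; off world xy
    Rt=tool(rotz(A0-d),1); g=POST+np.array([off[0],off[1],0])-Rt@np.array([-.0008,-.0003,0]); g[2]=foot+.068
    return tcp(Rt,g),Rt
def F():
    s=manip.get_state(); return np.array(s["contact_force"]),np.array(s["torque"]),s
E
python3 - <<'E'
from h import *
np.set_printoptions(precision=2,suppress=True)
p=np.array(manip.get_state()["ee_pos"]);p[2]+=.04;manip.movel(p,.15)
P,R=pose(0,foot=.18);manip.movel(P,.12,R);manip.wait(.3)
f0,t0,_=F();print(f0,t0)
z=.162
for z in np.arange(.162,.083,-.006):
    P,R=pose(0,foot=z);manip.movel(P,.06);manip.wait(.1);f,t,s=F()
    print(round(z,3),f-f0,t-t0,round(s["ee_pos"][2]-.167-0*z,4))
    if np.linalg.norm(f-f0)>12: break
print(s["time_s"])
E
```

```text
[-0.11  0.87 -0.79] [-0.06  0.07  0.03]
0.162 [-0.09 -0.82 -1.37] [ 0.02 -0.   -0.03] 0.2302
0.156 [ 0.41 -0.87 -0.9 ] [ 0.05 -0.01 -0.03] 0.224
0.15 [-0.2  -0.4  -1.03] [ 0.01  0.01 -0.02] 0.218
0.144 [-0.41 -0.45 -1.04] [-0.   -0.02 -0.03] 0.212
0.138 [-0.22 -1.28  0.6 ] [ 0.04 -0.04 -0.06] 0.206
0.132 [-0.3  -0.76 -0.76] [-0.    0.   -0.04] 0.2
0.126 [ 0.34 -1.53  0.17] [-0.01 -0.02 -0.07] 0.194
0.12 [ 0.03 -1.58 -0.74] [-0.03 -0.07 -0.04] 0.188
0.114 [-0.29 -0.52 -0.61] [ 0.08 -0.06 -0.02] 0.182
0.108 [-0.25 -0.41 -0.59] [ 0.07 -0.07 -0.05] 0.176
0.102 [ 0.26 -0.35 -1.25] [ 0.04  0.   -0.03] 0.1699
0.096 [ 0.44 -1.2   0.32] [ 0.05 -0.06 -0.03] 0.164
0.09 [-0.28 -0.39 -0.09] [-0.05 -0.03 -0.04] 0.158
0.084 [-0.55 -0.75  0.05] [ 0.07 -0.01 -0.06] 0.152
16.9083
```

It went over the column without contact. Now down past the pin and against the spring until the pin meets the slot tops.

Run:
```python
from h import *
np.set_printoptions(precision=2,suppress=True)
for z in [.080,.076,.072,.068,.064,.060,.057,.055,.053,.052,.051,.050,.049,.048,.047,.046]:
    P,R=pose(0,foot=z);manip.movel(P,.03);manip.wait(.1);f,t,s=F()
    print(round(z,3),f,t)
    if f[2]>14 or np.hypot(f[0],f[1])>12 or (z>.07 and f[2]>8): break
print(s["time_s"],s["opening"])
c=viewer.camera("scene")["frame"];cv2.imwrite("pics/s2.png",cv2.resize(c[190:290,140:250],None,fx=5,fy=5,interpolation=cv2.INTER_CUBIC))
```

```text
0.08 [ 0.13  0.51 -1.61] [0.01 0.02 0.  ]
0.076 [-0.11 -0.01 -1.29] [-0.    0.01 -0.  ]
0.072 [-0.68  0.59 -1.5 ] [-0.02  0.01  0.02]
0.068 [ 0.64  0.45 -1.06] [-0.08  0.02  0.01]
0.064 [ 1.64 -0.71  1.4 ] [-0.18 -0.19  0.03]
0.06 [ 1.49 -1.27  3.95] [-0.28 -0.39 -0.01]
0.057 [ 2.45 -0.67  4.6 ] [-0.32 -0.39 -0.01]
0.055 [ 2.46 -1.28  5.19] [-0.32 -0.46  0.07]
0.053 [ 1.53 -0.32  5.81] [-0.35 -0.5   0.  ]
0.052 [ 1.79 -1.09  5.14] [-0.34 -0.43  0.04]
0.051 [ 1.77 -0.87  5.09] [-0.37 -0.38 -0.04]
0.05 [ 1.48 -0.94  6.85] [-0.33 -0.4   0.04]
0.049 [ 1.43 -0.79  6.23] [-0.34 -0.39 -0.01]
0.048 [ 0.46  0.52 12.2 ] [-0.25  0.09  0.  ]
0.047 [-2.42  0.21 19.5 ] [ 0.    0.66 -0.04]
22.3583 0.045855626615027074
```

View pics/s2.png

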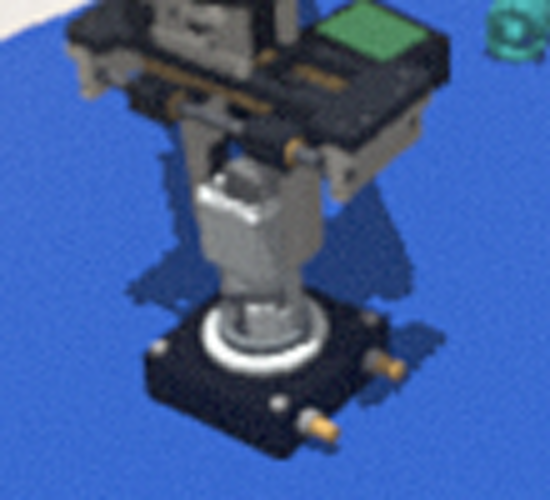

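The sleeve is upright on the post, and the hard stop (pin at slot top, 17 mm down) came at a commanded foot height of about 0.0487. I'll back up 2 mm to 15 mm down and turn clockwise in steps.

Run:
```python
from h import *
np.set_printoptions(precision=2,suppress=True)
P,R=pose(0,foot=.0507);manip.movel(P,.02);manip.wait(.2);f,t,s=F();print(f,t)
for d in [.1,.2,.35,.5,.65,.8,.95,1.1,1.2,1.27,1.31,1.34,1.37]:
    P,R=pose(d,foot=.0507);manip.move_to(P,R);manip.wait(.15);f,t,s=F()
    print(d,f,t,np.round(s["qpos"][5],3),s["opening"])
    if abs(t[2])>.8 or np.linalg.norm(f)>25: break
print(s["time_s"])
```

```text
[ 3.05 -0.34  5.48] [-0.34 -0.41 -0.01]
0.1 [ 0.54 -1.2   6.81] [-0.35 -0.15 -0.03] -0.576 0.045997124301692165
0.2 [-0.05  0.23  6.65] [-0.2  -0.1  -0.05] -0.476 0.045881437476109566
0.35 [ 0.52 -0.49  5.63] [-0.25  0.01 -0.04] -0.326 0.04584168841797052
0.5 [-0.31 -0.12  6.22] [-0.19 -0.02  0.  ] -0.176 0.0458549640162361
0.65 [-0.24 -0.04  6.12] [-0.19  0.09 -0.09] -0.026 0.045906073805507916
0.8 [-0.27  0.23  5.78] [-0.23  0.07 -0.09] 0.124 0.04603165443044089
0.95 [ 0.82 -0.01  6.83] [-0.24  0.11 -0.04] 0.274 0.0458545723302421
1.1 [ 0.8  -0.64  8.23] [-0.19  0.14 -0.04] 0.424 0.046102371229185965
1.2 [-0.41 -0.14  5.9 ] [-0.14  0.16 -0.03] 0.524 0.046040412125068673
1.27 [0.18 0.62 6.25] [-0.16  0.2  -0.08] 0.593 0.04594627588070895
1.31 [ 0.45 -0.87  6.66] [-0.16  0.17 -0.04] 0.633 0.04545561100188734
1.34 [0.33 0.27 5.97] [-0.15  0.02  0.02] 0.663 0.04591957891256021
1.37 [2.71 1.14 6.12] [ 0.09 -0.2   0.08] 0.693 0.04624263546277154
28.2417
```

Run:
```python
from h import *
np.set_printoptions(precision=2,suppress=True)
P,R=pose(1.33,foot=.0507);manip.move_to(P,R);manip.wait(.1)
for z in [.053,.055,.057,.058,.059,.060,.061]:
    P,R=pose(1.33,foot=z);manip.movel(P,.03);manip.wait(.15);f,t,s=F();print(z,f,t)
    if f[2]<-4: break
print(s["time_s"])
```

```text
0.053 [0.42 0.76 6.74] [ 0.07 -0.02  0.  ]
0.055 [ 0.67 -0.41  5.74] [0.17 0.02 0.1 ]
0.057 [1.15 2.74 4.11] [0.39 0.19 0.07]
0.058 [-0.44  2.96  4.42] [ 0.63  0.39 -0.03]
0.059 [-0.24  2.52  2.54] [ 0.66  0.5  -0.04]
0.06 [-1.21  1.9   3.42] [ 0.48  0.54 -0.05]
0.061 [ 1.17  1.14 -6.47] [ 0.04 -0.09 -0.04]
31.3917
```

Lifting meets the pocket floor at about 0.060, as it should when locked. I'll let go, retreat and check.

Run:
```python
from h import *
P,R=pose(1.33,foot=.0603);manip.movel(P,.02);manip.wait(.1)
grip(.05,10);manip.wait(.2);grip(.093)
P=np.array(manip.get_state()["ee_pos"]);manip.movel(P+[0,0,.13],.12)
Rt=np.array(manip.get_state()["ee_rot"])
q=P+[0,0,.13]-.045*Rt[:,0];manip.movel(q,.1);manip.wait(.4)
np.set_printoptions(precision=3,suppress=True)
c=viewer.camera("wrist");s=viewer.camera("scene")
top=POST+[0,0,.15]
print(proj(c,[top,POST+[0,0,.156]]),manip.get_state()["time_s"],manip.get_state()["contact_force"])
a=cv2.resize(c["frame"][50:250,146:366],(400,364),interpolation=cv2.INTER_CUBIC)
b=cv2.resize(s["frame"][200:291,140:240],(400,364),interpolation=cv2.INTER_CUBIC)
cv2.imwrite("pics/end.png",np.hstack([a,b]))
```

```text
[[256.183 144.851]
 [256.19  145.894]] 35.4667 [-1.15   0.918 -0.023]
```

View pics/end.png

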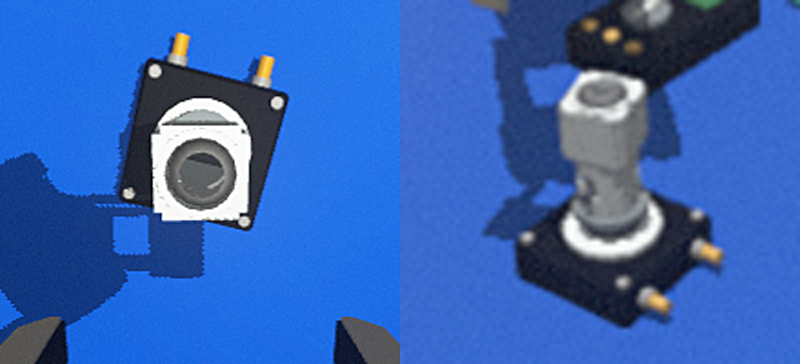

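The collar is square to the hand at (256,145), so the turn held at about 1.33 rad. The column is centred in the bore, the sleeve is upright, and a pin shows in the slot pocket in the scene view. The gripper is clear, so I'm handing in.

```bash
python3 -c "
from rig import ticket
print(ticket.finish_job())"
```

```text
the job is handed in; nothing more can be done
None
```

I fitted the slotted sleeve over the filter post, locked it by the bayonet at about 1.33 rad clockwise, let go with the gripper clear, and handed the job in at about 35 s; the hand-in returned no verdict.

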